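# Fit the seeder spacer and light it with the torch

## Robot

A 6-joint arm with a two-finger parallel gripper is mounted at the origin on the work surface. World frame = base frame: x ahead of the robot, y to its left, z up, the work surface at z = 0. Lengths are in m, angles in rad, forces in N, time in s.
With the tool pointing down it reaches from about 0.225 to 0.875 m from the base axis. Payload 3.4 kg.
Tool frame: the origin (TCP) lies between the finger pads; the fingertips stand bot.finger_overhang ahead of it and the grasp point (between the pads) lies 8 mm behind it (bot.finger_overhang is the distance from the TCP to the fingertips, in m); z points along the fingers, y is the line along which they close (so a half turn about z gives the same grasp; the last joint's range is limited). The gripper opens to 85 mm and grips with 20 to 120 N. Pads are 22 mm wide; open, the fingers measure 114 mm over their backs; the gripper's body (76 mm by 85 mm) begins 54 mm behind the grasp point. The pads swing forward as they close: fully open they stand 13 mm farther back than shut.
Start: joints at [-1.276, 0.276, 1.505, -0, 1.361, -0.121], TCP at [0.232, -0.526, 0.242] pointing down, gripper open.
Joint ranges: [-2.89, 2.89], [-0.75, 2.08], [0.22, 2.7], [-1.18, 4.32], [0.11, 2.71], [-2.7, 2.7]. Speed limits (rad/s): [2.57, 2.57, 3.14, 3.14, 3.14, 3.14].

## Interface

Orientations are given as [roll, pitch, yaw] about the fixed x, y, z axes, in that order (R = Rz(yaw) Ry(pitch) Rx(roll)).
In Python, from bench import sensors, snapshot, get_calibration, workorder, bot gives the robot as it stands.
- The arm moves only by the tool arm_command, never from a script. Its argument "deltas" is a list that holds one entry, the list of rows, each a list of 5 numbers: the opening, from 0 (shut) to 1 (fully open), then the shift along the tool's x, y, z scaled (see below), then the turn about the tool's z scaled (see below). A call has exactly 5 rows; each row shifts and turns the commanded pose from where the row before left it, along the tool's axes as they then stand; what a row does not reach is not made up. The controller multiplies each number of a shift by 30 mm and each number of a turn by 0.08 rad. A row lasts 1/12 s, in which the tool goes at most 41.7 mm and 7.16 degrees, less where a joint would pass 70% of its speed; a pose out of reach is approached as far as the arm can. A call with a number of a shift or a turn outside -1 to 1 is refused whole. A call with a gripper value outside its range is refused whole. The fingers move at their own pace and stop on an object; "grip_force" is the grip in N (left out, the last holds). Time passes only in rows, so rows that do not move let the fingers close, or fill a call up. It gives the time, the measured TCP pose, the force, the opening and the grip force at its end, in the units of the state.
- sensors.observe(): the state, without advancing time (a new reading comes with each control period).
- snapshot(name): name is "scene" or "top"; returns the picture (420x560x3 uint8, blue, green, red); there is no depth.
- get_calibration(name): a dict with "intrinsics" (3x3 intrinsics, pixels), "k1" (the pictures are not rectified: a ray, as slopes to the right and down, at radius r is drawn at 1 + k1 r^2 times it, then the intrinsics apply), "eye" and "rotation" of the camera in the world. Camera axes: x right, y up, looking along -z (the intrinsics and any distortion apply to the point x, -y, -z); pixel columns grow to the right and rows downward; lengths in m; the calibration is good to about 2 mm. A picture is of the moment at which its call begins. get_calibration takes no time and is no camera call.
- workorder.finish_job(): hands the job in; it is judged then, once.
The state is a dict: "t": time; "q": joint angles; "dq": joint speeds; "joint_torque": joint torques, N m; "tool_pos": TCP position; "tool_rot": TCP orientation; "contact_force": force on the tool from outside, world axes, zero at the start; "ft_torque": the same for the moment, N m; "opening": opening from 0.0 (shut) to 1.0 (fully open); "gripper_force": force on a finger pad.
Only numpy, scipy, OpenCV 4.12 (cv2) and the standard library are available. Lean on these libraries where they do the work, as an engineer would, in place of code of your own. Each camera call takes 0.05 s, during which the arm holds its last target. There are 200 camera calls.

## Task

Lower the brass spacer over the top of the seeder's upright steel shaft, without dropping it, until it rests fully home on the shoulder, and let it go. Then draw the yellow torch up out of its holder and tip it to a slant of about 45 degrees, with its lens about 10 cm from the seated spacer and pointing straight at it, so that the joint is lit for inspection. Finish still holding the torch up in the gripper in that position, with the torch touching nothing else, and leave everything else on the bench where it was.

Things in the scene. Friction and masses are not known exactly. Their poses are not given: they have to be found in the camera images.
- spacer_c (a point): centre (half-way up) of the brass spacer, a loose ring standing on the bench with its axis (z) upright: outer diameter 44 mm, bore 24 mm, height 34 mm, about 0.26 kg.
- seat (a point): centre of the shoulder of the seeder hub (see body hub) on which the spacer must rest, 60 mm above the bench; z points up along the shaft. With the spacer home, its centre is 17 mm and its top 34 mm above this point.
- shaft_top (a point): centre of the top end of that shaft, 50 mm above the seat, 110 mm above the bench.
- torch_c (a point): centre (half-way along) of the loose torch, standing lens down in its holder. z points along the torch from the lens to the tail; the tail end is 75 mm from here along +z, the lens 75 mm along -z. Sizes under body torch.
- torch_lens (a point): centre of the torch's lens (the face of the black head), same axes as torch_c: the barrel and the tail lie along +z, the light shines along -z. In the holder the lens is 12 mm above the bench.
- holder_mouth (a point): centre of the rim of the torch holder, fixed to the bench: a grey upright cup, outside 52 mm across, bore 42 mm, rim 60 mm above the bench, 48 mm deep, on a base plate 85 x 85 x 8 mm. About 100 mm of the torch stands out above the rim.
- hub: the seeder hub, fixed to the bench; origin on its axis at the bench surface. Pale wooden block 90 x 90 x 30 mm; on it a dark toothed disc 88 mm across up to height 38 mm; a dark collar 34 mm across up to 60 mm (its top is the shoulder); then the bright steel shaft, 20 mm in diameter and 50 mm tall, its last 8 mm tapering to 12 mm.
- holder: the torch holder as a whole, described under holder_mouth; origin on its axis at the bench surface.
- torch: the torch as a whole, about 0.16 kg, 150 mm long: a yellow round barrel 28 mm in diameter and 110 mm long (tail end), and a black head 36 mm in diameter and 40 mm long (lens end). Origin at the centre of the lens, z along the torch to the tail.
- spacer: the spacer as a whole; origin at the centre of its underside.
- tape_c (a point): bystander, not to be disturbed, its centre: orange roll of adhesive tape lying flat, 96 mm across, 25 high.
- grommet_c (a point): bystander, not to be disturbed, its centre: black rubber grommet (ring) lying flat, 40 mm across, 14 high, with a 16 mm hole.
- glue_c (a point): bystander, not to be disturbed, its centre: white glue bottle with red cap, 66 mm across, 190 high.
- spray_c (a point): bystander, not to be disturbed, its centre: steel spray can with blue label, 54 mm across, 170 high.
- tin_c (a point): bystander, not to be disturbed, its centre: steel tin with green label, 80 mm across, 90 high.
- packet_c (a point): bystander, not to be disturbed, its centre: flat cardboard packet 80 x 110 x 25 mm.
- pot_c (a point): bystander, not to be disturbed, its centre: open terracotta pot, 80 mm across, 70 high.

How it is judged:
By the outcome, as a careful person would: the job done as asked, in the order asked, and still so for the second after the job is handed in, while the arm keeps its last pose, push and grip.
It also fails if it takes over 54 s, if anything falls off the work surface, if the arm or the gripper's body presses on something with over 40 N, if the wrist force passes 120 N, or if a joint passes its speed limit or range.

## Working session

There is one attempt and no reset: what is moved stays moved. The work goes in short steps, Python scripts to look and compute and a tool call to move; the robot and the scene stay as the last step left them, time stands still between calls to the robot, and variables do not carry over. Pictures are saved under pics/ and viewed, at most 10 in all, crops included, and the job is handed in when it is done.

Besides the shell and the picture viewer there is one more tool, called after ">>>" by a JSON object that holds its "api" and its "payload". arm_command: Moves the arm, as the interface text tells. Its arguments: {"type":"object","properties":{"deltas":{"type":"array"},"grip_force":{"type":"number"}},"required":["deltas"]}

```bash
ls; mkdir -p pics; python3 - <<'E'
from bench import sensors,snapshot,get_calibration,bot
import cv2,numpy as np
s=sensors.observe();print({k:np.round(v,3) for k,v in s.items()})
print(bot.finger_overhang,[a for a in dir(bot) if a[0]!='_'])
for n in("scene","top"):
    cv2.imwrite(f"pics/{n}0.png",snapshot(n));c=get_calibration(n);print(n,c)
E
```

```text
pics
{'t': np.float64(0.0), 'q': array([-1.276,  0.277,  1.506,  0.   ,  1.361, -0.121]), 'dq': array([-0.001, -0.   , -0.   , -0.   , -0.001,  0.001]), 'joint_torque': array([-0.0000e+00, -4.1677e+01, -2.4580e+01, -0.0000e+00,  1.1000e-02,
        0.0000e+00]), 'tool_pos': array([ 0.232, -0.526,  0.241]), 'tool_rot': array([-3.14 , -0.   ,  0.416]), 'contact_force': array([-0.912, -0.25 , -0.086]), 'ft_torque': array([ 0.015,  0.057, -0.038]), 'gripper_force': np.float64(0.0), 'opening': np.float64(1.0)}
0.011 ['Unreachable', 'finger_overhang']
scene {'intrinsics': array([[474.90839589,   0.        , 282.70616372],
       [  0.        , 474.90839589, 214.15351936],
       [  0.        ,   0.        ,   1.        ]]), 'k1': -0.10914116549796171, 'eye': array([1.01803972, 0.92675566, 0.86459708]), 'rotation': array([ 9.28739406e-01, -2.11962741e-03,  2.65593536e+00])}
top {'intrinsics': array([[491.47908899,   0.        , 274.08372773],
       [  0.        , 491.47908899, 206.66356636],
       [  0.        ,   0.        ,   1.        ]]), 'k1': -0.12439517338538546, 'eye': array([ 0.29258027, -0.00636929,  1.21886494]), 'rotation': array([ 0.23938434, -0.00659194, -1.48129005])}
```

View pics/scene0.png

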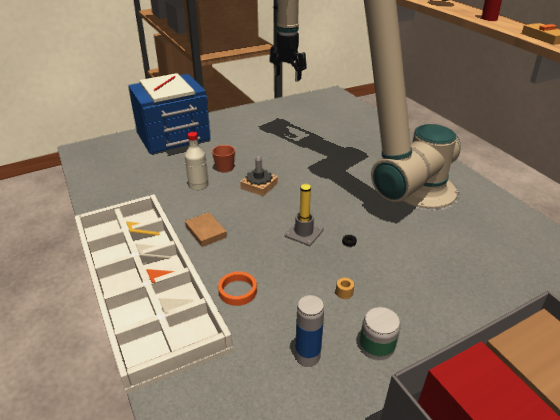

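View pics/top0.png

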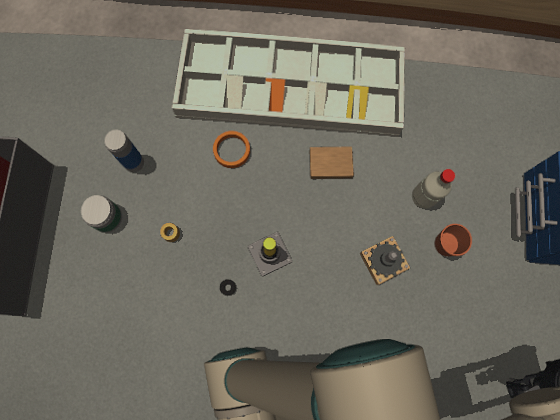

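Scene view: spacer (345,288), torch tail (306,188) with holder (304,225), hub (259,182). Top view: spacer (170,232), torch (269,243), hub (386,260), grommet (228,288). Nothing stands on the paths that I need except the torch itself.

```bash
cat > h.py <<'E'
import cv2,numpy as np
from scipy.spatial.transform import Rotation as R
from bench import sensors,snapshot,get_calibration
C={n:get_calibration(n) for n in("scene","top")}
def ray(n,p):
    c=C[n];K=c["intrinsics"];d=np.array([(p[0]-K[0,2])/K[0,0],(p[1]-K[1,2])/K[1,1]]);u=d.copy()
    for _ in range(20):u=d/(1+c["k1"]*(u@u))
    v=R.from_euler("xyz",c["rotation"]).apply([u[0],-u[1],-1]);return np.array(c["eye"]),v/np.linalg.norm(v)
def plane(n,p,z):
    e,v=ray(n,p);return e+v*(z-e[2])/v[2]
def tri(ps,pt):
    a,u=ray("scene",ps);b,v=ray("top",pt)
    s,t=np.linalg.lstsq(np.c_[u,-v],b-a,rcond=None)[0];p,q=a+s*u,b+t*v
    return (p+q)/2,np.linalg.norm(p-q)
def proj(n,X):
    c=C[n];p=R.from_euler("xyz",c["rotation"]).inv().apply(np.array(X)-c["eye"])
    u=np.array([p[0],-p[1]])/-p[2];u=u*(1+c["k1"]*u@u);return u*c["intrinsics"][0,0]+c["intrinsics"][:2,2]
def crop(im,c,w,k):
    x,y=int(c[0]-w//2),int(c[1]-w//2);return cv2.resize(im[y:y+w,x:x+w],None,fx=k,fy=k,interpolation=cv2.INTER_CUBIC)
E
python3 - <<'E'
from h import *
S=cv2.imread("pics/scene0.png");T=cv2.imread("pics/top0.png")
rows=[np.hstack([crop(im,c,w,260/w) for c in cs]) for im,cs,w in((S,[(345,288),(306,205),(259,175)],52),(T,[(170,232),(269,250),(386,260)],52))]
cv2.imwrite("pics/m.png",np.vstack(rows))
def comp(im,lo,hi,c,r=30):
    m=cv2.inRange(cv2.cvtColor(im,cv2.COLOR_BGR2HSV),lo,hi);M=np.zeros_like(m);cv2.circle(M,c,r,255,-1)
    n,l,st,ce=cv2.connectedComponentsWithStats(m&M);i=1+np.argmax(st[1:,4]);return st[i],ce[i]
for nm,im,c in(("sp S",S,(345,288)),("sp T",T,(170,232)),("to S",S,(306,200)),("to T",T,(269,245))):
    print(nm,comp(im,(10,110,60),(40,255,255),c))
E
```

```text
sp S (array([336, 277,  18,  22, 332], dtype=int32), array([344.49698795, 287.69879518]))
sp T (array([160, 223,  19,  19, 208], dtype=int32), array([169.00480769, 231.63942308]))
to S (array([300, 190,  11,  32, 302], dtype=int32), array([304.66225166, 205.32781457]))
to T (array([263, 237,  13,  19, 192], dtype=int32), array([269.06770833, 245.90625   ]))
```

View pics/m.png

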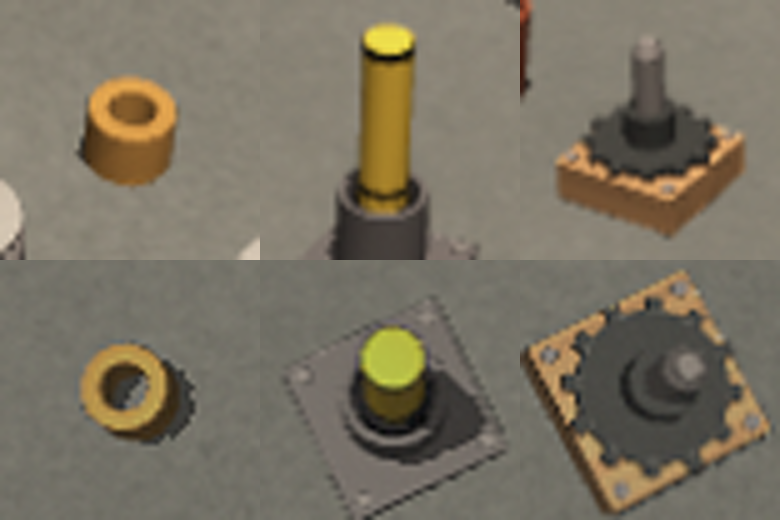

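The crops show the spacer's top face, the yellow tail disc and the shaft tip clearly in both views; I triangulate those.

```bash
python3 - <<'E'
from h import *
for n,s,t,z in(("spacer top",(344.9,283.3),(168.6,231),.034),("tail",(305.4,186.6),(269.2,243),.162),("shaft top",(258.6,157.3),(392.6,255.2),.110)):
    p,e=tri(s,t);print(n,p.round(4),round(e,4),"planes",plane("scene",s,z)[:2].round(4),plane("top",t,z)[:2].round(4))
# hub collar/disc check: disc centre at z=.038 in top ; holder rim
print("disc top",plane("top",(360+(664-520)/5-.5,234+(385-260)/5-.5),.038).round(4))
print("rim top",plane("top",(243+(391-260)/5-.5,224+(404-260)/5-.5),.06).round(4))
# hub block corners (top face z=.03), holder plate corners z=.008 -> yaw
for nm,a,b,x0,y0,z in(("hub",(687,272),(768,425),(360),234,.03),("plate",(433,298),(507,446),243-52,224,.008)):
    off=520 if nm=="hub" else 0
    q=[plane("top",((x0 if nm=="hub" else 243)+(u-(520 if nm=="hub" else 260))/5,y0+(v-260)/5),z) for u,v in(a,b)]
    d=q[1]-q[0];print(nm,np.linalg.norm(d).round(4),np.degrees(np.arctan2(d[1],d[0])).round(1))
E
```

```text
spacer top [0.4955 0.2657 0.0335] 0.002 planes [0.4951 0.2667] [0.4962 0.265 ]
tail [0.4671 0.0138 0.1614] 0.0027 planes [0.4667 0.0156] [0.4681 0.0131]
shaft top [ 0.4726 -0.2696  0.1086] 0.0026 planes [ 0.4729 -0.2662] [ 0.4735 -0.2701]
disc top [ 0.4763 -0.2769  0.038 ]
rim top [0.4627 0.0141 0.06  ]
hub 0.0845 -149.4
plate 0.083 -148.8
```

>>> {"api": "arm_command", "payload": {"deltas": [[[1,0,0,0,-0.96],[1,0,0,0,-0.96],[1,0,0,0,-0.96],[1,0,0,0,-0.96],[1,0,0,0,-0.96]]]}}

```text
t: 0.52
tool_pos: [0.2322, -0.5257, 0.2418]
tool_rot: [-3.141, -0.001, 0.804]
contact_force: [-0.4, 0.0, 0.5]
opening: 1.004
gripper_force: 0.0
```

>>> {"api": "arm_command", "payload": {"deltas": [[[1,0,0,0,-0.96],[1,0,0,0,-0.96],[1,0,0,0,-0.96],[1,0,0,0,-0.96],[1,0,0,0,-0.96]]]}}

```text
t: 0.93
tool_pos: [0.2322, -0.5257, 0.2418]
tool_rot: [-3.141, -0.001, 1.188]
contact_force: [0.7, -0.7, 1.0]
opening: 0.999
gripper_force: 0.0
```

>>> {"api": "arm_command", "payload": {"deltas": [[[1,0,0,0,-0.96],[1,0,0,0,-0.96],[1,0,0,0,-0.96],[1,0,0,0,-0.96],[1,0,0,0,-0.96]]]}}

```text
t: 1.35
tool_pos: [0.2322, -0.5257, 0.2418]
tool_rot: [-3.141, -0.001, 1.572]
contact_force: [0.1, 0.1, 0.7]
opening: 0.999
gripper_force: 0.0
```

>>> {"api": "arm_command", "payload": {"deltas": [[[1,0.9,0.5,0,0],[1,0.9,0.5,0,0],[1,0.9,0.5,0,0],[1,0.9,0.5,0,0],[1,0.9,0.5,0,0]]]}}

```text
t: 1.77
tool_pos: [0.3079, -0.3897, 0.2418]
tool_rot: [-3.141, -0.001, 1.567]
contact_force: [-0.2, -0.3, 0.4]
opening: 0.998
gripper_force: 0.0
```

>>> {"api": "arm_command", "payload": {"deltas": [[[1,0.87,0.25,0,0],[1,0.87,0.25,0,0],[1,0.87,0.25,0,0],[1,0.87,0.25,0,0],[1,0.87,0.25,0,0]]]}}

```text
t: 2.18
tool_pos: [0.3455, -0.2593, 0.242]
tool_rot: [-3.141, -0.0, 1.568]
contact_force: [0.2, 0.5, -0.3]
opening: 1.002
gripper_force: 0.0
```

>>> {"api": "arm_command", "payload": {"deltas": [[[1,0.87,0.25,0,0],[1,0.87,0.25,0,0],[1,0.87,0.25,0,0],[1,0.87,0.25,0,0],[1,0.87,0.25,0,0]]]}}

```text
t: 2.6
tool_pos: [0.3833, -0.129, 0.2421]
tool_rot: [-3.141, -0.0, 1.568]
contact_force: [0.1, 0.0, 0.2]
opening: 1.003
gripper_force: 0.0
```

>>> {"api": "arm_command", "payload": {"deltas": [[[1,0.87,0.25,0,0],[1,0.87,0.25,0,0],[1,0.87,0.25,0,0],[1,0.87,0.25,0,0],[1,0.87,0.25,0,0]]]}}

```text
t: 3.02
tool_pos: [0.4212, 0.0013, 0.2421]
tool_rot: [-3.141, 0.0, 1.568]
contact_force: [0.3, 0.0, -0.2]
opening: 1.002
gripper_force: 0.0
```

>>> {"api": "arm_command", "payload": {"deltas": [[[1,0.87,0.25,0,0],[1,0.87,0.25,0,0],[1,0.87,0.25,0,0],[1,0.87,0.25,0,0],[1,0.87,0.25,0,0]]]}}

```text
t: 3.43
tool_pos: [0.4591, 0.1317, 0.242]
tool_rot: [-3.141, 0.0, 1.568]
contact_force: [0.3, -0.3, 0.6]
opening: 0.996
gripper_force: 0.0
```

>>> {"api": "arm_command", "payload": {"deltas": [[[1,0.87,0.25,0,0],[1,0.87,0.25,0,0],[1,0.87,0.25,0,0],[1,0.87,0.25,0,0],[1,0,0,0,0]]]}}

```text
t: 3.85
tool_pos: [0.4907, 0.2389, 0.2415]
tool_rot: [3.141, -0.003, 1.571]
contact_force: [-0.3, -0.3, 0.6]
opening: 0.997
gripper_force: 0.0
```

>>> {"api": "arm_command", "payload": {"deltas": [[[1,0.89,0.17,0,0],[1,0,0,0.9,0],[1,0,0,0.9,0],[1,0,0,0.9,0],[1,0,0,0.9,0]]]}}

```text
t: 4.27
tool_pos: [0.4943, 0.2609, 0.133]
tool_rot: [-3.141, 0.0, 1.568]
contact_force: [-0.4, 0.2, -0.0]
opening: 1.001
gripper_force: 0.0
```

>>> {"api": "arm_command", "payload": {"deltas": [[[1,0,0,0.9,0],[1,0,0,0.9,0],[1,0,0,0.9,0],[1,0,0,0.6,0],[1,0,0,0,0]]]}}

```text
t: 4.68
tool_pos: [0.4914, 0.2595, 0.0313]
tool_rot: [-3.133, 0.004, 1.568]
contact_force: [0.0, 0.4, 0.5]
opening: 0.999
gripper_force: 0.0
```

```bash
python3 - <<'E'
from h import *
S=snapshot("scene");T=snapshot("top")
cv2.imwrite("pics/g.png",np.hstack([crop(S,(345,275),70,5.6),crop(T,(170,232),70,5.6)]))
print(sensors.observe()["tool_pos"])
E
```

```text
[0.49435771 0.26080898 0.03489758]
```

View pics/g.png

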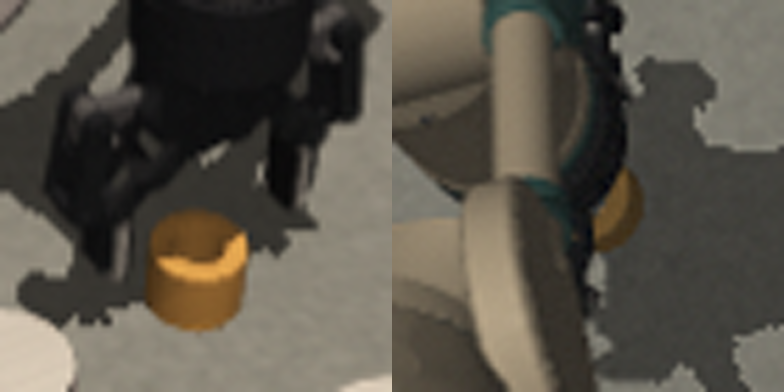

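The scene crop shows the spacer between the open fingers, around (197,270) in the crop. I correct y, lower and close.

>>> {"api": "arm_command", "payload": {"deltas": [[[1,0.16,0.04,0.3,0],[1,0,0,0.3,0],[1,0,0,0,0],[0,0,0,0,0],[0,0,0,0,0]]], "grip_force": 40}}

```text
t: 5.2
tool_pos: [0.4961, 0.2662, 0.0176]
tool_rot: [3.141, -0.0, 1.568]
contact_force: [0.2, -0.7, 0.4]
opening: 0.749
gripper_force: 0.0
```

>>> {"api": "arm_command", "payload": {"deltas": [[[0,0,0,0,0],[0,0,0,0,0],[0,0,0,0,0],[0,0,0,0,0],[0,0,0,0,0]]]}}

```text
t: 5.62
tool_pos: [0.4959, 0.2661, 0.018]
tool_rot: [3.141, -0.0, 1.568]
contact_force: [-3.0, -0.5, 5.6]
opening: 0.507
gripper_force: 40.5
```

>>> {"api": "arm_command", "payload": {"deltas": [[[0,0,0,-0.4,0],[0,0,0,-0.6,0],[0,0,0,-0.8,0],[0,0,0,-0.8,0],[0,0,0,-0.8,0]]]}}

```text
t: 6.03
tool_pos: [0.4954, 0.2658, 0.1196]
tool_rot: [-3.14, 0.001, 1.568]
contact_force: [0.6, 0.1, -3.4]
opening: 0.507
gripper_force: 41.4
```

>>> {"api": "arm_command", "payload": {"deltas": [[[0,0,0,-0.8,0],[0,0,0,-0.8,0],[0,0,0,-0.8,0],[0,0,0,-0.8,0],[0,0,0,-0.4,0]]]}}

```text
t: 6.45
tool_pos: [0.4969, 0.2664, 0.2299]
tool_rot: [3.138, -0.001, 1.568]
contact_force: [0.9, 1.1, -2.5]
opening: 0.503
gripper_force: 41.5
```

>>> {"api": "arm_command", "payload": {"deltas": [[[0,-0.5,-0.04,0,0],[0,-0.8,-0.04,0,0],[0,-0.8,-0.04,0,0],[0,-0.8,-0.04,0,0],[0,-0.8,-0.04,0,0]]]}}

```text
t: 6.87
tool_pos: [0.4883, 0.1532, 0.2258]
tool_rot: [-3.139, 0.001, 1.568]
contact_force: [-0.0, 0.5, -2.3]
opening: 0.507
gripper_force: 41.4
```

>>> {"api": "arm_command", "payload": {"deltas": [[[0,-0.8,-0.04,0,0],[0,-0.8,-0.04,0,0],[0,-0.8,-0.04,0,0],[0,-0.8,-0.04,0,0],[0,-0.8,-0.04,0,0]]]}}

```text
t: 7.28
tool_pos: [0.4817, 0.0333, 0.2259]
tool_rot: [-3.139, 0.001, 1.568]
contact_force: [0.6, -0.9, -3.0]
opening: 0.507
gripper_force: 41.4
```

>>> {"api": "arm_command", "payload": {"deltas": [[[0,-0.8,-0.04,0,0],[0,-0.8,-0.04,0,0],[0,-0.8,-0.04,0,0],[0,-0.8,-0.04,0,0],[0,-0.8,-0.04,0,0]]]}}

```text
t: 7.7
tool_pos: [0.4753, -0.0863, 0.2259]
tool_rot: [-3.139, -0.0, 1.568]
contact_force: [0.3, 0.8, -2.5]
opening: 0.507
gripper_force: 41.4
```

>>> {"api": "arm_command", "payload": {"deltas": [[[0,-0.8,-0.04,0,0],[0,-0.8,-0.04,0,0],[0,-0.8,-0.04,0,0],[0,-0.8,-0.04,0,0],[0,-0.8,-0.04,0,0]]]}}

```text
t: 8.12
tool_pos: [0.4688, -0.2061, 0.2258]
tool_rot: [-3.139, -0.001, 1.567]
contact_force: [0.7, 0.0, -2.4]
opening: 0.506
gripper_force: 41.4
```

>>> {"api": "arm_command", "payload": {"deltas": [[[0,-0.7,0.05,0,0],[0,-0.7,0.05,0,0],[0,-0.6,0.04,0.4,0],[0,-0.1,0,0.8,0],[0,0,0,0.8,0]]]}}

```text
t: 8.53
tool_pos: [0.4738, -0.2701, 0.166]
tool_rot: [3.141, 0.001, 1.566]
contact_force: [0.1, 0.2, -2.5]
opening: 0.505
gripper_force: 41.4
```

>>> {"api": "arm_command", "payload": {"deltas": [[[0,0,0,0.6,0],[0,0,0,0.2,0],[0,0,0,0,0],[0,0,0,0,0],[0,0,0,0,0]]]}}

```text
t: 8.95
tool_pos: [0.4751, -0.2684, 0.1444]
tool_rot: [3.14, 0.001, 1.568]
contact_force: [0.1, 0.4, -2.7]
opening: 0.506
gripper_force: 41.4
```

```bash
python3 - <<'E'
from h import *
S=snapshot("scene");T=snapshot("top")
cv2.imwrite("pics/hS.png",S);cv2.imwrite("pics/hT.png",T)
cv2.imwrite("pics/h.png",np.hstack([crop(S,(259,160),56,7),crop(T,(390,257),56,7)]))
print(sensors.observe()["tool_pos"])
E
```

```text
[ 0.47525223 -0.26838478  0.14466105]
```

View pics/h.png

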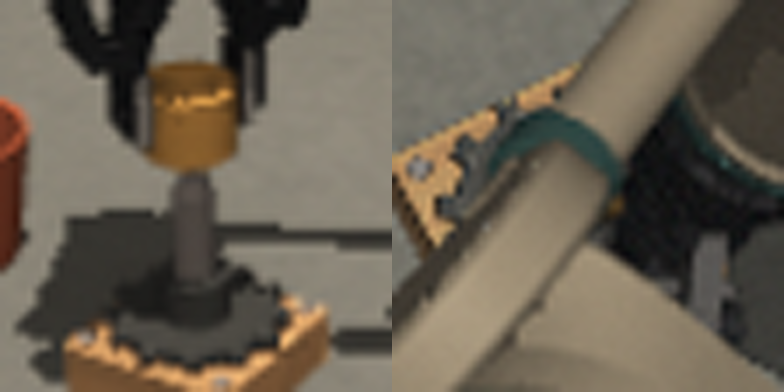

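Scene crop: spacer centre column 193, shaft centre column 195, which is about 1 mm left. The top view is hidden by the arm. I shift −1.5 mm in x and lower with force checks.

>>> {"api": "arm_command", "payload": {"deltas": [[[0,0,-0.05,0.2,0],[0,0,0,0.2,0],[0,0,0,0.2,0],[0,0,0,0.1,0],[0,0,0,0,0]]]}}

```text
t: 9.47
tool_pos: [0.4727, -0.2681, 0.1215]
tool_rot: [-3.141, 0.0, 1.568]
contact_force: [-0.5, -1.4, -2.4]
opening: 0.501
gripper_force: 41.5
```

>>> {"api": "arm_command", "payload": {"deltas": [[[0,0,0,0.1,0],[0,0,0,0.1,0],[0,0,0,0.1,0],[0,0,0,0,0],[0,0,0,0,0]]]}}

```text
t: 9.88
tool_pos: [0.4733, -0.269, 0.1131]
tool_rot: [3.141, 0.002, 1.568]
contact_force: [-0.7, -5.8, -3.9]
opening: 0.503
gripper_force: 41.3
```

```bash
python3 - <<'E'
from bench import sensors
s=sensors.observe();print(s["tool_pos"],s["contact_force"],s["ft_torque"])
E
```

```text
[ 0.47334372 -0.26897998  0.11309935] [-0.704763   -5.75061513 -3.91824076] [-0.90748361 -0.04295759  0.01503723]
```

>>> {"api": "arm_command", "payload": {"deltas": [[[0,-0.06,0,0,0],[0,0,0,0.1,0],[0,0,0,0.1,0],[0,0,0,0,0],[0,0,0,0,0]]]}}

```text
t: 10.3
tool_pos: [0.4728, -0.2693, 0.1068]
tool_rot: [-3.141, -0.001, 1.568]
contact_force: [0.9, -2.2, -3.9]
opening: 0.502
gripper_force: 41.4
```

Force is easing, so I go a bit further in −y and keep lowering.

>>> {"api": "arm_command", "payload": {"deltas": [[[0,-0.04,0,0.1,0],[0,0,0,0.2,0],[0,0,0,0.2,0],[0,0,0,0.1,0],[0,0,0,0,0]]]}}

```text
t: 10.72
tool_pos: [0.4722, -0.2701, 0.088]
tool_rot: [-3.139, -0.002, 1.568]
contact_force: [-0.4, 0.4, -3.2]
opening: 0.506
gripper_force: 41.4
```

>>> {"api": "arm_command", "payload": {"deltas": [[[0,0,0,0.1,0],[0,0,0,0.1,0],[0,0,0,0,0],[0,0,0,0,0],[0,0,0,0,0]]]}}

```text
t: 11.13
tool_pos: [0.4731, -0.2709, 0.0834]
tool_rot: [3.141, 0.0, 1.568]
contact_force: [0.1, 0.3, -2.2]
opening: 0.51
gripper_force: 41.4
```

>>> {"api": "arm_command", "payload": {"deltas": [[[0,0,0,0.06,0],[0,0,0,0.06,0],[0,0,0,0.04,0],[0,0,0,0,0],[0,0,0,0,0]]]}}

```text
t: 11.55
tool_pos: [0.4729, -0.2708, 0.0784]
tool_rot: [-3.141, -0.0, 1.568]
contact_force: [-0.2, -0.9, -2.8]
opening: 0.506
gripper_force: 41.4
```

>>> {"api": "arm_command", "payload": {"deltas": [[[0,0,0,0.03,0],[0,0,0,0.03,0],[0,0,0,0,0],[0,0,0,0,0],[0,0,0,0,0]]]}}

```text
t: 11.97
tool_pos: [0.4731, -0.271, 0.078]
tool_rot: [3.141, 0.001, 1.568]
contact_force: [-0.8, 1.2, 4.6]
opening: 0.507
gripper_force: 42.2
```

>>> {"api": "arm_command", "payload": {"deltas": [[[0.6,0,0,0,0],[0.8,0,0,0,0],[1,0,0,0,0],[1,0,0,0,0],[1,0,0,0,0]]]}}

```text
t: 12.38
tool_pos: [0.4731, -0.2709, 0.0766]
tool_rot: [3.142, 0.0, 1.568]
contact_force: [-0.3, -0.6, 0.2]
opening: 0.995
gripper_force: 0.0
```

>>> {"api": "arm_command", "payload": {"deltas": [[[1,0,0,-0.3,0],[1,0,0,-0.6,0],[1,0,0,-0.9,0],[1,0,0,-0.9,0],[1,0,0,-0.9,0]]]}}

```text
t: 12.8
tool_pos: [0.4729, -0.2707, 0.1863]
tool_rot: [-3.142, -0.0, 1.568]
contact_force: [-0.0, -0.4, -0.2]
opening: 1.003
gripper_force: 0.0
```

>>> {"api": "arm_command", "payload": {"deltas": [[[1,0,0,-0.9,0],[1,0.6,0,-0.6,0],[1,0.9,0,-0.3,0],[1,0.9,0,0,0],[1,0.9,0,0,0]]]}}

```text
t: 13.22
tool_pos: [0.4736, -0.1713, 0.2404]
tool_rot: [3.139, 0.001, 1.567]
contact_force: [0.4, 0.6, -0.3]
opening: 1.002
gripper_force: 0.0
```

>>> {"api": "arm_command", "payload": {"deltas": [[[1,0.9,0,0,0],[1,0.9,0,0,0],[1,0.9,0,0,0],[1,0.9,0,0,0],[1,0,0,0,0]]]}}

```text
t: 13.63
tool_pos: [0.4729, -0.0596, 0.2394]
tool_rot: [3.141, -0.003, 1.571]
contact_force: [0.2, 0.6, -0.3]
opening: 1.003
gripper_force: 0.0
```

```bash
python3 - <<'E'
from h import *
S=snapshot("scene");T=snapshot("top")
cv2.imwrite("pics/iS.png",S);cv2.imwrite("pics/iT.png",T)
cv2.imwrite("pics/i.png",np.hstack([crop(S,(259,170),56,7),crop(T,(386,257),56,7)]))
print(sensors.observe()["tool_pos"])
E
```

```text
[ 0.47363274 -0.06328885  0.2393458 ]
```

View pics/i.png

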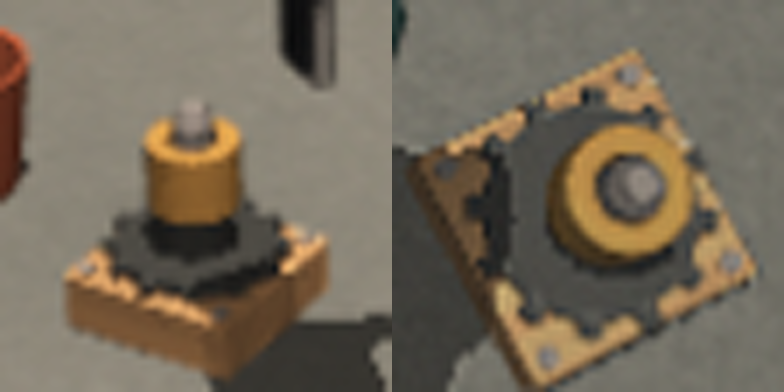

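The spacer sits level on the shoulder: ring around (193,170) in the scene crop, with the shaft tip standing out evenly through it in the top crop. Now the torch.

>>> {"api": "arm_command", "payload": {"deltas": [[[1,0.8,-0.1,0,0],[1,0.9,-0.12,0,0],[1,0.86,0,0,0],[1,0,0,0,0],[1,0,0,0,0]]]}}

```text
t: 14.15
tool_pos: [0.4676, 0.0126, 0.239]
tool_rot: [3.141, 0.001, 1.569]
contact_force: [-0.1, 0.7, -0.3]
opening: 1.001
gripper_force: 0.0
```

>>> {"api": "arm_command", "payload": {"deltas": [[[1,0,0,0.4,0],[1,0,0,0.8,0],[1,0,0,0.8,0],[1,0,0,0.8,0],[1,0,0,0.6,0]]]}}

```text
t: 14.57
tool_pos: [0.467, 0.011, 0.1351]
tool_rot: [-3.14, 0.001, 1.566]
contact_force: [-0.5, 0.4, -0.5]
opening: 1.002
gripper_force: 0.0
```

>>> {"api": "arm_command", "payload": {"deltas": [[[1,0,0,0.5,0],[1,0,0,0.34,0],[1,0,0,0,0],[1,0,0,0,0],[1,0,0,0,0]]]}}

```text
t: 14.98
tool_pos: [0.4682, 0.0119, 0.1121]
tool_rot: [3.14, 0.001, 1.567]
contact_force: [-0.0, 0.6, 0.6]
opening: 1.002
gripper_force: 0.0
```

>>> {"api": "arm_command", "payload": {"deltas": [[[1,0.06,-0.03,0,0],[0,0,0,0,0],[0,0,0,0,0],[0,0,0,0,0],[0,0,0,0,0]]], "grip_force": 30}}

```text
t: 15.4
tool_pos: [0.4665, 0.0148, 0.1118]
tool_rot: [3.141, 0.0, 1.568]
contact_force: [0.3, -0.1, -0.5]
opening: 0.455
gripper_force: 0.0
```

>>> {"api": "arm_command", "payload": {"deltas": [[[0,0,0,0,0],[0,0,0,0,0],[0,0,0,0,0],[0,0,0,0,0],[0,0,0,0,0]]]}}

```text
t: 15.82
tool_pos: [0.4664, 0.0148, 0.1118]
tool_rot: [3.141, 0.0, 1.568]
contact_force: [-0.7, 0.9, 5.0]
opening: 0.319
gripper_force: 29.4
```

>>> {"api": "arm_command", "payload": {"deltas": [[[0,0,0,0,0],[0,0,0,0,0],[0,0,0,0,0],[0,0,0,0,0],[0,0,0,0,0]]]}}

```text
t: 16.23
tool_pos: [0.4664, 0.0148, 0.1117]
tool_rot: [3.141, 0.0, 1.568]
contact_force: [-0.9, -0.2, 5.1]
opening: 0.319
gripper_force: 29.5
```

>>> {"api": "arm_command", "payload": {"deltas": [[[0,0,0,-0.2,0],[0,0,0,-0.4,0],[0,0,0,-0.4,0],[0,0,0,-0.18,0],[0,0,0,0,0]]]}}

```text
t: 16.65
tool_pos: [0.4673, 0.0146, 0.1479]
tool_rot: [3.139, 0.0, 1.568]
contact_force: [0.5, 0.1, -1.1]
opening: 0.32
gripper_force: 29.7
```

>>> {"api": "arm_command", "payload": {"deltas": [[[0,0.23,0,-0.02,0],[0,0.23,0,-0.02,0],[0,0.23,0,-0.01,0],[0,0.23,0,0,0],[0,0,0,0,0]]]}}

```text
t: 17.07
tool_pos: [0.4663, 0.0435, 0.148]
tool_rot: [-3.141, -0.0, 1.569]
contact_force: [0.5, -2.9, -1.2]
opening: 0.323
gripper_force: 29.1
```

```bash
python3 - <<'E'
from h import *
S=snapshot("scene");T=snapshot("top")
cv2.imwrite("pics/j.png",np.hstack([crop(S,(304,195),70,5.6),crop(T,(269,250),70,5.6)]))
s=sensors.observe();print(s["tool_pos"],s["contact_force"])
E
```

```text
[0.46635472 0.0431042  0.14803442] [ 0.98811324 -2.70094086 -1.95773639]
```

View pics/j.png

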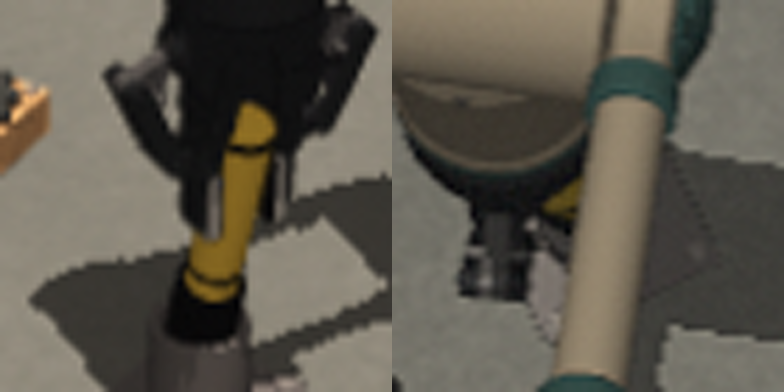

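The torch is pivoting between the pads as planned: barrel leaning from (205,290) to (260,120) in the scene crop, black head in the cup mouth. I carry on along the arc.

>>> {"api": "arm_command", "payload": {"deltas": [[[0,0.2,0,0.03,0],[0,0.2,0,0.04,0],[0,0.2,0,0.05,0],[0,0.2,0,0.05,0],[0,0,0,0,0]]]}}

```text
t: 17.58
tool_pos: [0.4662, 0.0681, 0.1429]
tool_rot: [-3.141, -0.002, 1.568]
contact_force: [-0.5, 0.4, -1.4]
opening: 0.319
gripper_force: 25.5
```

>>> {"api": "arm_command", "payload": {"deltas": [[[0,0.2,0,0.08,0],[0,0.2,0,0.1,0],[0,0.2,0,0.1,0],[0,0.17,0,0.1,0],[0,0,0,0,0]]]}}

```text
t: 18.0
tool_pos: [0.4664, 0.0907, 0.1312]
tool_rot: [-3.141, -0.001, 1.569]
contact_force: [0.1, -1.6, 1.2]
opening: 0.317
gripper_force: 29.5
```

>>> {"api": "arm_command", "payload": {"deltas": [[[0,0,0,0,0],[0,0,0,-0.3,0],[0,0,0,-0.6,0],[0,0,0,-0.7,0],[0,0,0,-0.7,0]]], "grip_force": 60}}

```text
t: 18.42
tool_pos: [0.466, 0.0899, 0.2017]
tool_rot: [-3.14, -0.001, 1.567]
contact_force: [1.2, -0.2, -2.2]
opening: 0.307
gripper_force: 59.0
```

>>> {"api": "arm_command", "payload": {"deltas": [[[0,0,0,-0.7,0],[0,0,0,-0.4,0],[0,0,0,0,0],[0,0,0,0,0],[0,0,0,0,0]]]}}

```text
t: 18.83
tool_pos: [0.4658, 0.0895, 0.2331]
tool_rot: [-3.14, -0.0, 1.567]
contact_force: [-1.5, -0.8, -1.5]
opening: 0.308
gripper_force: 59.1
```

```bash
python3 - <<'E'
from h import *
S=snapshot("scene");T=snapshot("top");s=sensors.observe();print(s["tool_pos"])
cv2.imwrite("pics/kS.png",S);cv2.imwrite("pics/kT.png",T)
P=s["tool_pos"]+[0,0,.008];c=proj("scene",P);d=proj("top",P);print(c,d)
cv2.imwrite("pics/k.png",np.hstack([crop(S,c,70,5.6),crop(T,d,70,5.6)]))
E
```

```text
[0.46567978 0.08946881 0.23263851]
[321.63907548 174.5626537 ] [231.35131469 234.35107601]
```

View pics/k.png

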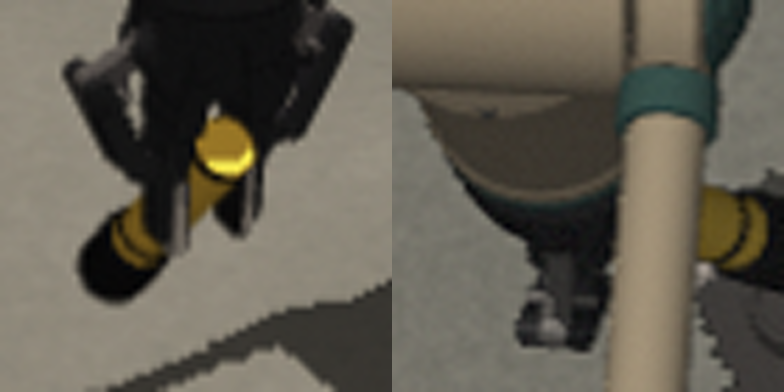

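```bash
python3 - <<'E'
from h import *
def onx(u,v,x=.466):
    e,d=ray("scene",(286+(u+.5)/5.6-.5,139+(v+.5)/5.6-.5));return e+d*(x-e[0])/d[0]
tail=onx(225,147);bd=onx(131,243);print("tail",tail,"bound",bd)
d=tail-bd;print(np.linalg.norm(d),np.degrees(np.arctan2(d[1],d[2])))
P=np.array([.466,.0895,.2406]);d=tail-P;print(np.linalg.norm(d),np.degrees(np.arctan2(d[1],d[2])))
# predicted outline for the two ends at 45 deg
for a in(40,45,50):
    r=np.radians(a);ax=np.array([0,np.sin(r),np.cos(r)])
    for s in(-.108,-.068,.042):
        q=(proj("scene",P+s*ax)-[286,139]+.5)*5.6-.5;print(a,s,q.round(0),end=" ")
    print()
E
```

```text
tail [0.466      0.10544944 0.27713801] bound [0.466      0.03185902 0.18582808]
0.11727341170049428 38.86676274412499
0.03986741429402311 23.582051467662463
40 -0.108 [117. 280.] 40 -0.068 [146. 253.] 40 0.042 [238. 168.] 
45 -0.108 [110. 262.] 45 -0.068 [142. 241.] 45 0.042 [241. 175.] 
50 -0.108 [103. 243.] 50 -0.068 [138. 229.] 50 0.042 [244. 184.]
```

Scene crop: tail disc centre (225,147), yellow/black boundary near (131,243), which gives a slant of about 39°. I go back onto the rim and press about 7° further.

>>> {"api": "arm_command", "payload": {"deltas": [[[0,0,0,0.5,0],[0,0,0,0.8,0],[0,0,0,0.8,0],[0,0,0,0.7,0],[0,0,0,0.35,0]]], "grip_force": 30}}

```text
t: 19.35
tool_pos: [0.4641, 0.0894, 0.1359]
tool_rot: [-3.135, 0.0, 1.568]
contact_force: [-0.6, -0.9, -0.9]
opening: 0.309
gripper_force: 59.1
```

>>> {"api": "arm_command", "payload": {"deltas": [[[0,0,0,0.15,0],[0,0.12,0,0.08,0],[0,0.12,0,0.08,0],[0,0.12,0,0.08,0],[0,0,0,0,0]]]}}

```text
t: 19.77
tool_pos: [0.467, 0.1001, 0.128]
tool_rot: [3.141, 0.002, 1.569]
contact_force: [-0.0, -3.9, -0.9]
opening: 0.31
gripper_force: 59.7
```

>>> {"api": "arm_command", "payload": {"deltas": [[[0,0,0,0,0],[0,0,0,-0.3,0],[0,0,0,-0.6,0],[0,0,0,-0.7,0],[0,0,0,-0.7,0]]], "grip_force": 60}}

```text
t: 20.18
tool_pos: [0.4667, 0.1015, 0.1983]
tool_rot: [3.141, -0.003, 1.567]
contact_force: [0.7, -0.1, -1.4]
opening: 0.311
gripper_force: 59.0
```

>>> {"api": "arm_command", "payload": {"deltas": [[[0,0,0,-0.7,0],[0,0,0,-0.6,0],[0,0,0,0,0],[0,0,0,0,0],[0,0,0,0,0]]]}}

```text
t: 20.6
tool_pos: [0.466, 0.1007, 0.2351]
tool_rot: [-3.141, -0.001, 1.568]
contact_force: [-0.3, 0.0, -2.3]
opening: 0.313
gripper_force: 59.2
```

```bash
python3 - <<'E'
from h import *
S=snapshot("scene");T=snapshot("top");s=sensors.observe();print(s["tool_pos"])
cv2.imwrite("pics/lS.png",S);cv2.imwrite("pics/lT.png",T)
P=s["tool_pos"]+[0,0,.008];c=proj("scene",P);d=proj("top",P);print(c,d)
a=crop(S,c+[-7,4],40,10);b=crop(T,d+[32,0],40,10)
cv2.imwrite("pics/l.png",np.clip(np.hstack([a,b]).astype(float)*1.5,0,255))
E
```

```text
[0.46567605 0.10048637 0.23439873]
[324.03065921 176.06838322] [225.8678354  233.70065756][ WARN:0@3.048] global loadsave.cpp:1063 imwrite_ Unsupported depth image for selected encoder is fallbacked to CV_8U.
```

View pics/l.png

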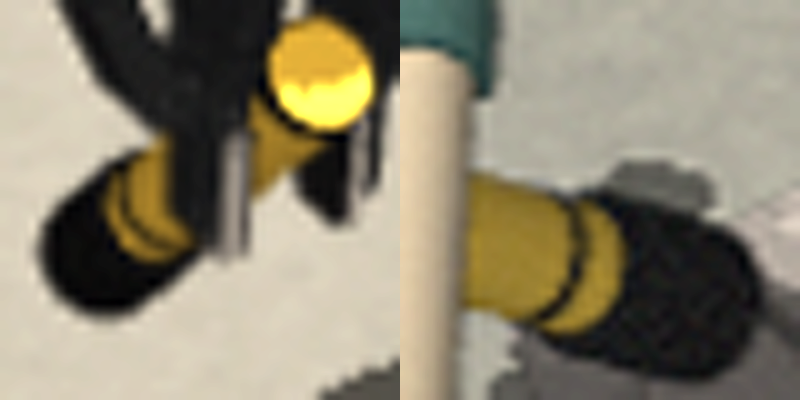

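```bash
python3 - <<'E'
from h import *
s=lambda u,v:(297+(u+.5)/10-.5,160+(v+.5)/10-.5)
t=lambda u,v:(237+(u-400+.5)/10-.5,213+(v+.5)/10-.5)
L,e=tri(s(86,277),t(712,305));print("lens",L.round(4),e)
B,e=tri(s(150,213),t(580,265));print("bound",B.round(4),e)
def onx(p,x):
    o,d=ray("scene",p);return o+d*(x-o[0])/d[0]
for x in(.466,.468):
    Ta=onx(s(321,75),x);Le=onx(s(86,277),x);d=Ta-Le;print("tail",Ta.round(4),Le.round(4),np.linalg.norm(d).round(4),np.degrees(np.arctan2(d[1],d[2])).round(1))
o,d=ray("top",t(712,305));print("top lens on x=.466",(o+d*(.466-o[0])/d[0]).round(4))
Ta=onx(s(321,75),.466)
for Q in(L,B):
    d=Ta-Q;print(np.linalg.norm(d).round(4),np.degrees(np.arctan2(np.hypot(*d[:2]),d[2])).round(1))
E
```

```text
lens [0.4679 0.0163 0.1607] 0.00018033249272683997
bound [0.4671 0.0444 0.1971] 0.0017831508530844016
tail [0.466  0.1183 0.2778] [0.466  0.0134 0.1584] 0.159 41.3
tail [0.468  0.1213 0.28  ] [0.468  0.0167 0.1609] 0.1584 41.3
top lens on x=.466 [0.466  0.016  0.1723]
0.1554 41.1
0.1095 42.4
```

Zoomed view: tail disc (321,75) and lens end about (86,277) in the scene crop, lens about (712,305) in the top crop. The slant comes out near 42°. One more small press.

>>> {"api": "arm_command", "payload": {"deltas": [[[0,0,0,0.5,0],[0,0,0,0.8,0],[0,0,0,0.8,0],[0,0,0,0.8,0],[0,0,0,0.5,0]]], "grip_force": 40}}

```text
t: 21.12
tool_pos: [0.4645, 0.1001, 0.1305]
tool_rot: [-3.136, 0.0, 1.568]
contact_force: [-0.0, -0.1, 3.2]
opening: 0.31
gripper_force: 59.7
```

>>> {"api": "arm_command", "payload": {"deltas": [[[0,0,0,0.15,0],[0,0.1,0,0.08,0],[0,0.1,0,0.07,0],[0,0.06,0,0.05,0],[0,0,0,0,0]]]}}

```text
t: 21.53
tool_pos: [0.4667, 0.1076, 0.1233]
tool_rot: [-3.142, 0.001, 1.569]
contact_force: [0.9, -5.5, 0.5]
opening: 0.307
gripper_force: 60.6
```

>>> {"api": "arm_command", "payload": {"deltas": [[[0,0,0,0,0],[0,0,0,-0.3,0],[0,0,0,-0.6,0],[0,0,0,-0.7,0],[0,0,0,-0.7,0]]], "grip_force": 60}}

```text
t: 21.95
tool_pos: [0.4665, 0.1096, 0.1936]
tool_rot: [3.142, -0.004, 1.567]
contact_force: [0.5, 0.4, -2.2]
opening: 0.313
gripper_force: 59.1
```

>>> {"api": "arm_command", "payload": {"deltas": [[[0,0,0,-0.7,0],[0,0,0,-0.7,0],[0,0,0,-0.3,0],[0,0,0,0,0],[0,0,0,0,0]]]}}

```text
t: 22.37
tool_pos: [0.4665, 0.1087, 0.2433]
tool_rot: [3.141, -0.001, 1.568]
contact_force: [-0.1, -0.4, -2.0]
opening: 0.312
gripper_force: 59.2
```

>>> {"api": "arm_command", "payload": {"deltas": [[[0,-0.4,0.03,0,0],[0,-0.7,0.03,0,0],[0,-0.8,0.03,0,0],[0,-0.8,0.03,0,0],[0,-0.8,0.03,0,0]]]}}

```text
t: 22.78
tool_pos: [0.4697, 0.0027, 0.2414]
tool_rot: [-3.138, -0.001, 1.568]
contact_force: [0.6, 0.9, -1.0]
opening: 0.314
gripper_force: 59.2
```

>>> {"api": "arm_command", "payload": {"deltas": [[[0,-0.8,0.02,0,0],[0,-0.8,0,0,0],[0,-0.8,0,0,0],[0,-0.7,0,0.2,0],[0,-0.4,0,0.2,0]]]}}

```text
t: 23.2
tool_pos: [0.4706, -0.1035, 0.2295]
tool_rot: [-3.14, -0.001, 1.566]
contact_force: [0.4, 0.4, -0.8]
opening: 0.31
gripper_force: 59.2
```

>>> {"api": "arm_command", "payload": {"deltas": [[[0,-0.2,0,0.2,0],[0,-0.1,0,0.1,0],[0,0,0,0.1,0],[0,0,0,0.1,0],[0,0,0,0,0]]]}}

```text
t: 23.62
tool_pos: [0.4707, -0.1098, 0.2155]
tool_rot: [-3.14, -0.001, 1.569]
contact_force: [-0.3, 0.4, -2.0]
opening: 0.311
gripper_force: 59.2
```

```bash
python3 - <<'E'
from h import *
S=snapshot("scene");T=snapshot("top");s=sensors.observe();print(s["tool_pos"],s["contact_force"])
cv2.imwrite("pics/nS.png",S);cv2.imwrite("pics/nT.png",T)
a=crop(S,(272,150),60,6.6);b=crop(T,(362,247),60,6.6)
cv2.imwrite("pics/n.png",np.clip(np.hstack([a,b]).astype(float)*1.5,0,255).astype(np.uint8))
E
```

```text
[ 0.4711358  -0.11010242  0.21624276] [ 0.24699391  0.5209994  -2.06401328]
```

View pics/n.png

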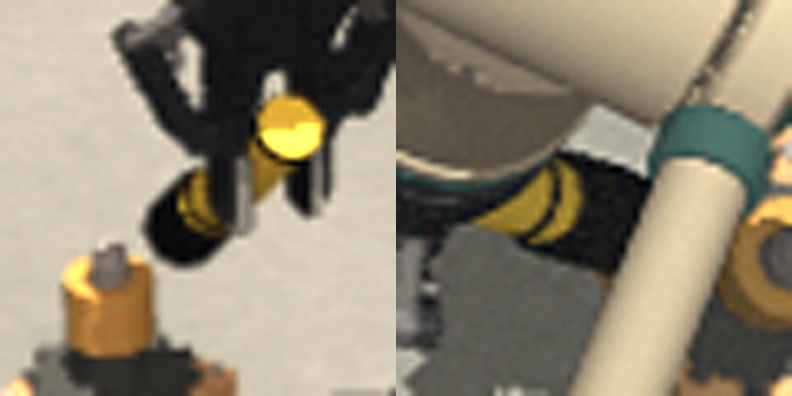

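```bash
python3 - <<'E'
from h import *
s=lambda u,v:(242+(u+.5)/6.6-.5,120+(v+.5)/6.6-.5)
def onx(p,x):
    o,d=ray("scene",p);return o+d*(x-o[0])/d[0]
Ta,Le,Sp=onx(s(292,127),.472),onx(s(179,239),.472),onx(s(109,306),.473)
for n,a,b in(("tail-lens",Ta,Le),("lens-spacer",Le,Sp),("tail-spacer",Ta,Sp)):
    d=a-b;print(n,b.round(4),np.linalg.norm(d).round(4),np.degrees(np.arctan2(d[1],d[2])).round(1))
S=cv2.imread("pics/nS.png");hsv=cv2.cvtColor(S,cv2.COLOR_BGR2HSV)
m=cv2.inRange(hsv,(8,100,90),(40,255,255));n,l,st,ce=cv2.connectedComponentsWithStats(m)
for i in range(1,n):
    if st[i,4]>15 and 240<ce[i][0]<305 and 118<ce[i][1]<182:print(st[i],ce[i].round(1),"crop",((ce[i]-[242,120]+.5)*6.6).round(0))
# black head: dark blob not gripper: midline by columns perpendicular
g=hsv[:,:,2];print(g[146:164,262:282])
print("true-model seat centre in px/crop",((proj("scene",(.473,-.2705,.077))-[242,120]+.5)*6.6).round(0))
E
```

```text
tail-lens [ 0.472  -0.1948  0.1514] 0.1523 45.1
lens-spacer [ 0.473  -0.2719  0.0752] 0.1085 45.3
tail-spacer [ 0.473  -0.2719  0.0752] 0.2607 45.2
[281 134  10  10  75] [285.4 138.8] crop [290. 127.]
[280 142   5   7  16] [281.9 145.4] crop [267. 171.]
[251 159  14  15 148] [257.5 166.4] crop [106. 310.]
[[144 142 143 145 147 148 138  85  31  53  79  37  13  16  17  36  77  70
   74  94]
 [142 143 142 144 146 136  84  31  23  89 101  45  14  16  16  35  82  74
   73  91]
 [142 142 142 142 133  81  28  30  33  92  90  38  13  16  16  36  99  90
   74  85]
 [144 142 142 133  81  27  11  56  52  95 106  48  14  18  17  35  98  91
   71  85]
 [143 142 134  82  27  11  11  99  61  94 107  53  17  17  17  36  97  90
   77 112]
 [146 145  88  26   7  10  11 113  77  85 103  72  28  20  20  36  98  91
  107 142]
 [144 139  63   9   8   8   9  40  62  42  82  79  46  22  20  36  99  90
  107 139]
 [141 110  44   7   8   8   9  11  79  66  45  60  65  32  28  45  99  91
  105 139]
 [141  91  30   9   8   9   7   9  24  57  64  40  30  31  47  64  94  93
  114 141]
 [142 104  40   8   8   8   9  10  11  10  23  37  38  37  39  83  92 110
  138 145]
 [142 143  72  15   8   8   8   7   8   9  10   9  11  27  84 135 145 144
  142 143]
 [142 141 106  41   8   7   8   6   8   8   7   5  26  79 133 143 143 145
  145 143]
 [160 151 143  79  27  10   7   8   7   7   7  26  80 131 141 140 142 145
  145 144]
 [179 159 138 119  85  55  26  11  15  28  44  82 133 142 142 142 144 144
  144 143]
 [ 94 101 109 133 141 121  85  70  73  88 110 136 144 145 144 144 143 142
  142 144]
 [ 92  99 100 125 139 141 141 140 140 142 142 141 142 144 144 145 143 142
  143 144]
 [ 92  98  98 111 134 139 140 139 140 142 141 142 143 144 143 143 143 141
  142 143]
 [ 99  98  91 111 136 141 140 140 140 141 141 141 141 140 139 142 142 142
  142 142]]
true-model seat centre in px/crop [111. 305.]
```

The last picture shows tail (292,127), lens (179,239) and spacer (109,306) on one line. The slant is 45°, aimed at the spacer, about 108 mm off. I close in by 6 mm along the beam and settle.

>>> {"api": "arm_command", "payload": {"deltas": [[[0,-0.07,0,0.07,0],[0,-0.07,0,0.07,0],[0,0,0,0,0],[0,0,0,0,0],[0,0,0,0,0]]]}}

```text
t: 24.13
tool_pos: [0.4711, -0.1152, 0.212]
tool_rot: [3.141, 0.0, 1.568]
contact_force: [-0.7, 0.6, -0.6]
opening: 0.309
gripper_force: 59.2
```

```bash
python3 - <<'E'
from h import *
S=snapshot("scene");s=sensors.observe();print(s["t"],s["tool_pos"],s["contact_force"],s["gripper_force"])
A=cv2.imread("pics/scene0.png");d=cv2.absdiff(A,S).max(2)
for n,c in dict(tape=(238,288),grommet=(349,240),glue=(196,165),spray=(310,330),tin=(380,333),packet=(206,228),pot=(223,158)).items():
    print(n,(d[c[1]-14:c[1]+14,c[0]-14:c[0]+14]>50).sum())
E
```

```text
24.1833 [ 0.47112554 -0.11517881  0.21207334] [-0.52964153  0.74532819 -1.59858419] 59.19520854949951
tape 0
grommet 0
glue 0
spray 0
tin 0
packet 0
pot 0
```

```bash
python3 -c "
from bench import workorder
print(workorder.finish_job())"
```

```text
the job is handed in; nothing more can be done
None
```

The job is handed in at 24 s: the spacer is home on the shoulder and released, and the gripper holds the torch clear at about 45°, lens about 10 cm from the spacer and aimed at it (estimated from the cameras); before/after images show no change at any bystander.

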